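# Limit-switch check and fault reset on a film applicator

### The job

Do the limit-switch check on the film applicator: press the roller lever of the yellow limit switch on its front rail fully down and let it spring back up, which trips the machine's fault latch. Then clear the fault: take the orange-handled stylus from the tool stand, put its steel tip through the round aperture in the console and hold the recessed blue reset button fully down, finishing while you still hold it down with the stylus in the gripper. Do not press the green start or the red stop button, and leave the other tools and things where they are.

Things in the scene. Friction and masses are not known exactly. Their poses are not given: they have to be found in the camera images.
- applicator: White film applicator, fixed, 270 mm (own x) x 420 mm (own y). Origin: centre of its underside, on the bench; z up; its front (-x), with an aluminium rail, roughly faces the robot. A grey console with a level top 105 mm above the bench fills its -y end (own y -210 to -100 mm). A traverse bar across the bed at own y -77 to -53 mm reaches 150 mm above the bench; the rest is lower.
- aperture (a point): Centre of the round aperture, 14 mm wide, in the console's top face, 105 mm above the bench (at x -85, y -155 mm in the applicator's frame), ringed with steel. The hole goes straight down; the blue reset button lies in it, its top 14 mm below this point.
- reset (a joint): Blue reset button (11 mm wide) down in the aperture: 0 = up, 0.005 m = fully down. It moves straight down against a spring: about 1.2 N to start, 4 N fully down. It springs back up when let go.
- start (a joint): Green start button on the console, 22 mm wide, top 122 mm above the bench, at x +25, y -155 mm in the applicator's frame: 0 = up, 0.005 m = pressed. Leave alone.
- stop (a joint): Red stop button in a yellow housing on the console, 36 mm wide, top 122 mm above the bench, at x +75, y -155 mm in the applicator's frame: 0 = up, 0.005 m = pressed. Leave alone.
- limit_switch: Yellow limit switch (30 x 48 mm, fixed), clamped anywhere along the rail on the applicator's front, axes parallel to the applicator's. Origin on the bench under it. Its steel lever pivots at own y = -18 mm, 106 mm above the bench, and rises towards own +y with a black roller at its end.
- roller (a point): Centre of the black roller (19 mm diameter, 12 mm wide, axis along the switch's x) at the free end of the lever, 42 mm from its pivot. At rest the centre is 120 mm and the roller's top 130 mm above the bench; fully down the roller's top is at 115.5 mm and has moved 2.5 mm towards own +y.
- trip_lever (a joint): Lever of the limit switch: 0 = up at rest, 0.35 rad = fully down. Pressed from above on the roller it takes 1.5 N to start and 5 N fully down, at a firm stop; it springs back when let go.
- tool_stand: Grey plastic stand, fixed, 146 mm (own x) x 50 mm (own y) x 66 mm high. Origin: centre of its underside; z up. Three holes in its top (12 mm wide, 62 mm deep) in a row along its x axis at -48, 0 and +48 mm, one upright tool in each.
- stylus: Stands upright in any one of the stand's holes, hanging by a steel collar (20 mm wide, 4 mm thick) on the stand's top. Above the collar a round orange handle 14 mm thick, 60 mm long, with black rings; below it a 10 mm shank 15 mm long, a 10 mm taper and a steel tip 5 mm thick, 35 mm long. 124 mm in all, 32 to 63 g. Origin at the end of the tip; own z runs up to the handle.
- stylus_grip (a point): Point on the stylus's axis in its handle, 97 mm above the end of the tip (27 mm below the top of the handle); in the stand it is 103 mm above the bench and 33 mm above the top of the collar.
- stylus_tip (a point): End of the steel tip.
- marker: Marker pen with a blue cap 17 mm thick, standing in the tool stand, top 120 mm above the bench. Leave alone.
- scriber: Scriber with a green handle 12 mm thick and a steel end, standing in the tool stand, top 126 mm above the bench. Leave alone.
- film_frame: Loose steel film frame, 86 x 30 x 30 mm, on the applicator's bed. Leave alone. Origin at the centre of its underside.
- jar: Dark green jar with a white cap, 68 mm wide, 85 mm tall, on the bench. Leave alone. Origin at the centre of its underside.
- cup: Open green mixing cup, 76 mm wide, 75 mm tall, on the bench. Leave alone. Origin at the centre of its underside.
- cup_lid: White lid with dark green paint on it, 84 mm wide, 5 mm thick, flat on the bench. Leave alone. Origin at the centre of its underside.
- tin: Aluminium tin with a green band, 100 mm wide, 112 mm tall, on the bench. Leave alone. Origin at the centre of its underside.

How it is judged:
By the outcome, as a careful person would: the job done as asked, in the order asked, and still so for the second after the job is handed in, while the arm keeps its last pose, push and grip.
It also fails if it takes over 54 s, if anything falls off the work surface, if the arm or the gripper's body presses on something with over 40 N, if the wrist force passes 120 N, or if a joint passes its speed limit or range.

### The arm

A 6-joint arm with a two-finger parallel gripper is mounted at the origin on the work surface. World frame = base frame: x ahead of the robot, y to its left, z up, the work surface at z = 0. Lengths are in m, angles in degrees, forces in N, time in s.
With the tool pointing down it reaches from about 0.4 to 0.825 m from the base axis. Payload 7 kg.
Tool frame: the origin (TCP) lies midway between the tips of the shut fingers; the grasp point (between the pads) lies 19 mm behind it; z points along the fingers, y is the line along which they close (so a half turn about z gives the same grasp; the last joint's range is limited). The gripper opens to 88 mm and grips with 3 to 60 N. Pads are 19 mm wide; open, the fingers measure 130 mm over their backs; the gripper's body (78 mm by 193 mm) begins 47 mm behind the grasp point.
Start: joints at [-50.816, 20.546, 0.682, 0, -70.136, -16.507], TCP at [0.26, -0.623, 0.227] pointing down, gripper open.
Joint ranges: [-176.03, 176.03], [-82.01, 121.73], [-58.28, 71.71], [-173.87, 95.51], [-174.79, -0.11], [-173.66, 173.66]. Speed limits (degrees/s): [136.94, 136.94, 172.46, 180, 180, 180].

### API

Orientations are given as [roll, pitch, yaw] about the fixed x, y, z axes, in that order (R = Rz(yaw) Ry(pitch) Rx(roll)).
In Python, from plant import ctrl gives the robot as it stands. The module is installed in compiled form; this text tells all that it offers.
- The arm moves only by the tool send_rows, never from a script. Its argument "plan" is a list that holds one entry, the list of rows, each a list of 6 numbers: the shift along the tool's x, y, z in shares of 1000 mm (1.0 is 1000 mm), then the turn, a rotation vector about the tool's x, y, z in normalised numbers (1 is 180 degrees). A call has 1 to 8 rows; each row is the pose to reach, as a shift and turn from the pose commanded when the call began, along the tool's axes at that moment; what a row does not reach only later rows make up. A row lasts 1/12 s, in which the tool goes at most 41.7 mm and 7.16 degrees, less where a joint would pass 70% of its speed; a pose out of reach is approached as far as the arm can. A call with a gripper value outside its range is refused whole. "fingers" is the opening, from 0 (shut) to 1 (fully open), set as the call begins (left out, the last holds). The fingers move at their own pace and stop on an object; the grip force is fixed at half the most. Time passes only in rows, so rows that repeat a pose let the fingers close. It gives the time, the measured TCP pose, the force, the opening and the grip force at its end, in the units of the state.
- ctrl.get_obs(): the state, without advancing time (a new reading comes with each control period).
- ctrl.snapshot(name): name is "scene" or "top" or "wrist"; returns a dict with "img" (480x640x3 uint8, red, green, blue), "K" (3x3 intrinsics, pixels), "pose" (4x4, takes a point from camera to world coordinates). Camera axes: x right, y down, z forward; pixel columns grow to the right and rows downward; lengths in m; the calibration is good to about 2 mm. A picture is of the moment at which its call begins. There is no depth.
- ctrl.close_job(): hands the job in; it is judged then, once.
The state is a dict: "clock": time; "joint_pos": joint angles; "qvel": joint speeds; "tau": joint torques, N m; "tool_pos": TCP position; "orientation": TCP orientation; "force": force on the tool from outside, world axes, zero at the start; "moment": the same for the moment, N m; "opening": finger opening in m; "gripper_force": force on a finger pad.
Only numpy, scipy, OpenCV 4.12 (cv2) and the standard library are available. Lean on these libraries where they do the work, as an engineer would, in place of code of your own. Each camera call takes 0.05 s, during which the arm holds its last target. There are 200 camera calls.

## Working session

There is one attempt and no reset: what is moved stays moved. The work goes in short steps, Python scripts to look and compute and a tool call to move; the robot and the scene stay as the last step left them, time stands still between calls to the robot, and variables do not carry over. Pictures are saved under pics/ and viewed, at most 10 in all, crops included, and the job is handed in when it is done.

Besides the shell and the picture viewer there is one more tool, called after "Request:" as name(argument=value, ...), one argument or row to a line, values as JSON. send_rows: Moves the arm, as the interface text tells. Its arguments: {"type":"object","properties":{"plan":{"type":"array","items":{"type":"array","items":{"type":"array","items":{"type":"number"}}}},"fingers":{"type":"number"}},"required":["plan"]}

```bash
mkdir -p pics
cat > h.py <<'E'
import numpy as np, cv2, pickle
from plant import ctrl
from scipy.spatial.transform import Rotation as R
def snap(n,f):
    s=ctrl.snapshot(n); pickle.dump(s,open(f'pics/{f}.pkl','wb')); cv2.imwrite(f'pics/{f}.png',s['img'][:,:,::-1]); return s
def ld(f): return pickle.load(open(f'pics/{f}.pkl','rb'))
def ray(f,p):
    s=ld(f); d=s['pose'][:3,:3]@np.linalg.inv(s['K'])@[p[0],p[1],1.]; return s['pose'][:3,3],d/np.linalg.norm(d)
def tri(*obs):
    A=0;b=0
    rs=[ray(*o) for o in obs]
    for o,d in rs: P=np.eye(3)-np.outer(d,d); A=A+P; b=b+P@o
    x=np.linalg.solve(A,b); return x,[np.linalg.norm(np.cross(x-o,d))*1e3 for o,d in rs]
def atz(f,p,z):
    o,d=ray(f,p); return o+d*(z-o[2])/d[2]
def proj(f,X):
    s=ld(f); c=s['pose'][:3,:3].T@(np.asarray(X)-s['pose'][:3,3]); u=s['K']@c; return u[:2]/u[2]
def totool(d):
    o=ctrl.get_obs(); r=R.from_euler('xyz',o['orientation'],degrees=True); return r.inv().apply(d)*100
E
python3 - <<'E'
from h import *
a=snap('scene','s0');b=snap('top','t0')
for s in(a,b): print(s['K'][0],s['pose'].round(3))
print(ctrl.get_obs())
E
```

```text
[453.96339286   0.         316.31924973] [[-0.187  0.831 -0.524  1.11 ]
 [ 0.982  0.154 -0.105  0.071]
 [-0.006 -0.534 -0.845  0.906]
 [ 0.     0.     0.     1.   ]]
[478.03979798   0.         317.42441555] [[-0.017 -0.998  0.064  0.521]
 [-1.     0.018  0.007 -0.03 ]
 [-0.008 -0.064 -0.998  1.241]
 [ 0.     0.     0.     1.   ]]
{'clock': 0.1, 'joint_pos': array([-5.08142830e+01,  2.05874503e+01,  6.38824775e-01, -1.72535803e-02,
       -7.01361054e+01, -1.65065195e+01]), 'qvel': array([-0.03686799, -0.04845233,  0.14371918,  0.00215373, -0.06514726,
        0.02623974]), 'tau': array([-1.30785924e-03, -5.84163344e+01,  2.93750417e+01,  7.01565877e+00,
        1.01567965e-02, -6.07042148e-05]), 'tool_pos': array([ 0.260058  , -0.62241522,  0.22571505]), 'orientation': array([ 1.79914152e+02, -8.52441363e-03, -1.57326671e+02]), 'force': array([ 0.70426279, -0.48158915, -0.19918949]), 'moment': array([ 0.00793166, -0.01348774,  0.00275138]), 'gripper_force': 0.0, 'opening': 0.08742399049284724}
```

View pics/s0.png

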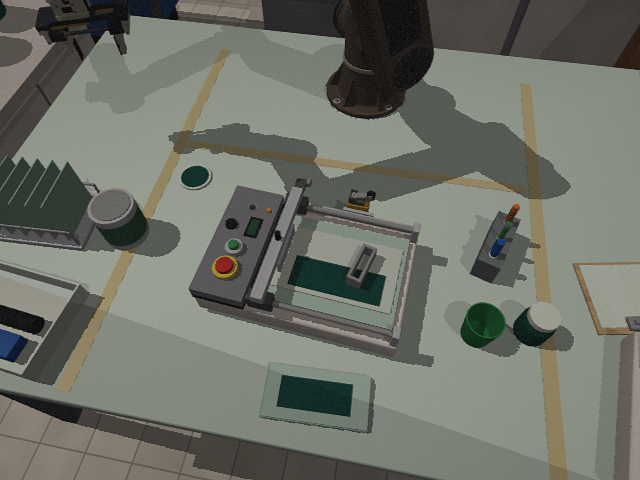

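View pics/t0.png

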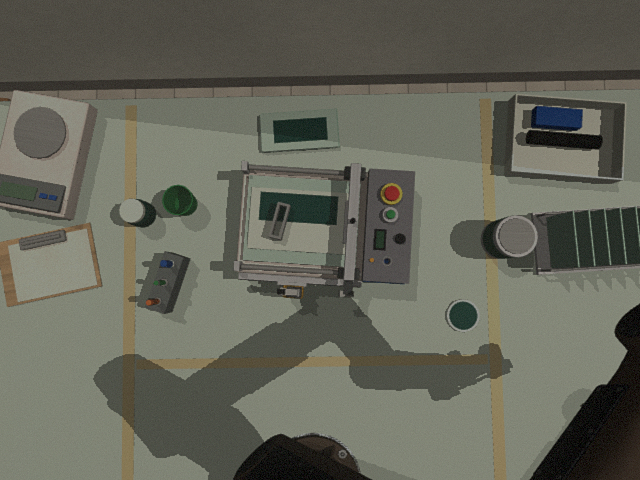

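The scene image shows the stand with the orange stylus at (515,210) and the yellow switch at (360,198). The top image shows the aperture near (387,261), the switch at (290,292) and the stylus at (152,302). I'll enlarge these.

Run:
```python
from h import *
def crop(f,x,y,w,h,k):
    im=cv2.imread(f'pics/{f}.png')[y:y+h,x:x+w]; return cv2.resize(im,None,fx=k,fy=k,interpolation=cv2.INTER_CUBIC)
# each 400x300: 
A=crop('t0',265,265,50,37.5.__int__()+1,8)[:300]
B=crop('t0',360,168,80,120,5)[300:600]   # rows 228..288
C=crop('t0',130,250,66,67,6)
B2=crop('t0',355,245,50,38,8)[:300]
C=crop('t0',132,250,66,66,6)
C=crop('t0',130,265,67,50,6)[:300,:400]
S1=crop('s0',335,180,50,38,8)[:300]; 
cv2.imwrite('pics/m1.png',np.vstack([np.hstack([A,B2]),np.hstack([S1,np.pad(C,((0,300-C.shape[0]),(0,400-C.shape[1]),(0,0)))])]))
D=crop('s0',230,195,50,38,8)[:300]; E=crop('s0',490,195,50,38,8)[:300]; F=crop('t0',360,180,60,50,6)
F=crop('t0',370,180,50,38,8)[:300];G=crop('s0',200,230,50,50,8)[:300]
cv2.imwrite('pics/m2.png',np.vstack([np.hstack([D,E]),np.hstack([F,G])]))
```

```text
(no output)
```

View pics/m1.png

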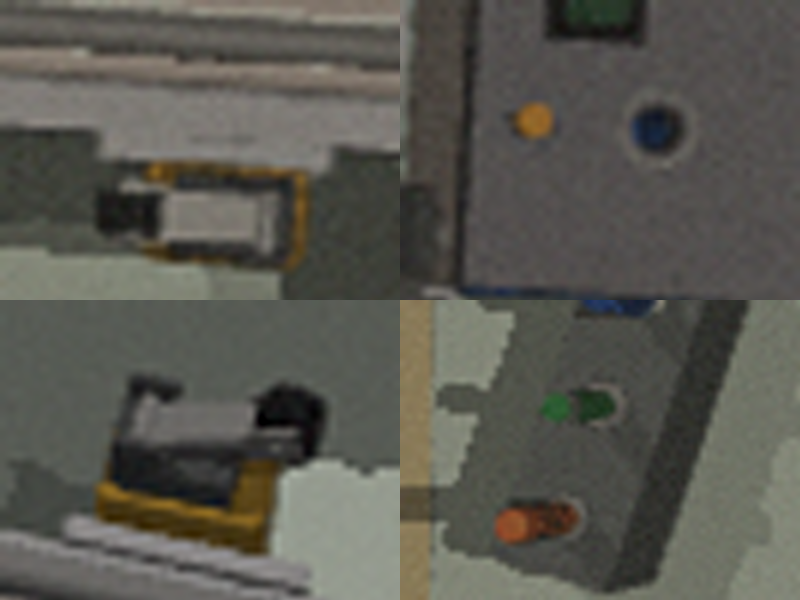

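View pics/m2.png

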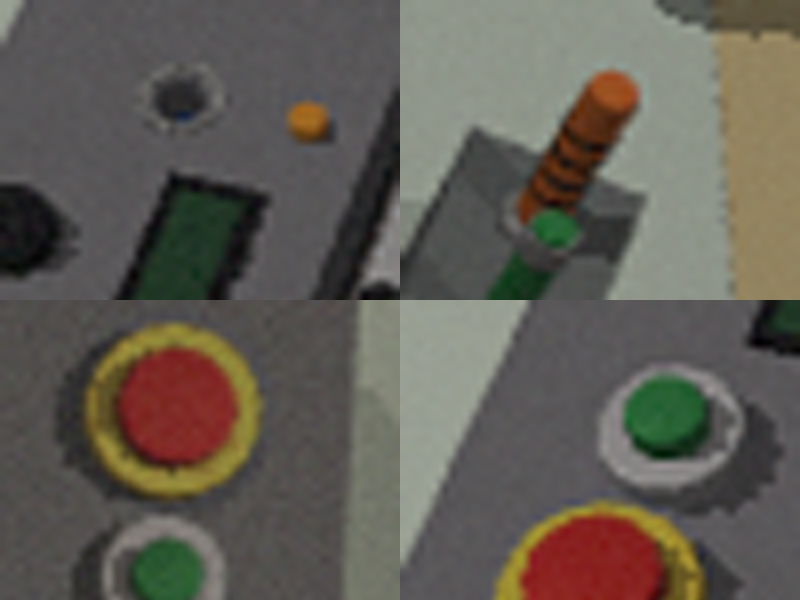

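m1 and m2 show the aperture at top (386.8,260.6) and scene (252.3,206.8). The roller is at top (280.4,291.2) and scene (370.8,194.6), and the stylus top at top (148.6,302.1) and scene (516.2,206.2).

Run:
```python
from h import *
for n,t,s,z in [('ap',(386.8,260.6),(252.3,206.8),.105),('roller',(280.4,291.2),(370.8,194.6),.12),('sty',(148.6,302.1),(516.2,206.2),.130),('green',(390.6,213.3),(232.7,243.1),.122),('red',(391.8,192.8),(224.5,266),.122)]:
    x,e=tri(('t0',t),('s0',s)); print(n,x.round(4),np.round(e,1),atz('t0',t,z).round(4),atz('s0',s,z).round(4))
a=atz('t0',(386.8,260.6),.105)[:2]; g=atz('t0',(390.6,213.3),.122)[:2]; r=atz('t0',(391.8,192.8),.122)[:2]
for v in (g-a,r-a): print(np.linalg.norm(v),np.degrees(np.arctan2(v[1],v[0])))
# scriber top for stand direction, bridging
for p in ((158.0,283.0),):
    print(atz('t0',((558-400)/6+130-.4,(407-300)/6+265-.4),.126))
print(totool(np.array([1,0,0])),totool(np.array([0,1,0])),totool(np.array([0,0,1])))
```

```text
ap [ 0.5501 -0.1848  0.1041] [0.9 0.9] [ 0.5503 -0.1856  0.105 ] [ 0.5506 -0.1836  0.105 ]
roller [0.4828 0.0672 0.1212] [0.6 0.6] [0.4828 0.0667 0.12  ] [0.4817 0.0678 0.12  ]
sty [0.4631 0.374  0.1277] [1.2 1.2] [0.4632 0.3719 0.13  ] [0.4647 0.3744 0.13  ]
green [ 0.6604 -0.1939  0.1241] [1. 1.] [ 0.661  -0.1952  0.122 ] [ 0.659  -0.1936  0.122 ]
red [ 0.7102 -0.1987  0.1148] [1.8 1.8] [ 0.7096 -0.1993  0.122 ] [ 0.7136 -0.1944  0.122 ]
0.11105648149877712 -4.938400640106654
0.15983221770114733 -4.919395709504795
[0.50830825 0.35645049 0.126     ]
[-9.22717615e+01 -3.85475930e+01 -7.14850523e-02] [-38.54765639  92.27166751   0.13251811] [ 1.48779084e-02  1.49832606e-01 -9.99998866e+01]
```

The rows are not in the units I measure in: shifts go in shares of 1000 mm and turns go in shares of 180 degrees. I convert before sending: 24.3 cm is 0.243, 21.2 cm is 0.212, -52 degrees is -0.2889.

Request:
send_rows(
  plan=[
    [[-0.026,0.0304,0,0,0,-0.0361],[-0.052,0.0607,0,0,0,-0.0722],[-0.078,0.091,0,0,0,-0.1083],[-0.104,0.121,0,0,0,-0.1444],[-0.13,0.152,0,0,0,-0.1806],[-0.156,0.182,0,0,0,-0.2167],[-0.182,0.212,0,0,0,-0.2528],[-0.208,0.243,0,0,0,-0.2889]],
  ],
  fingers=0,
)

```text
clock: 0.77
tool_pos: [0.3584, -0.3166, 0.2264]
orientation: [180.0, 0.0, -105.0]
force: [0.5, 0.6, 0.3]
opening: 0.0392
gripper_force: 0.0
```

```bash
cat > go.py <<'E'
import sys; from h import *
# target x y z yaw -> tool-frame shift (cm) and turn from measured pose
x,y,z,w=map(float,sys.argv[1:])
o=ctrl.get_obs(); r=R.from_euler('xyz',o['orientation'],degrees=True)
print(o['clock'],o['tool_pos'].round(4),o['orientation'].round(2),o['force'].round(1),o['opening'].round(4))
d=r.inv().apply(np.array([x,y,z])-o['tool_pos'])*100
t=(r.inv()*R.from_euler('xyz',[180,0,w],degrees=True)).as_rotvec(degrees=True)
print('shift',d.round(2),'len',np.linalg.norm(d).round(2),'turn',t.round(2))
E
python3 go.py .4828 .0667 .2 -94.9
```

```text
Traceback (most recent call last):
  File "go.py", line 5, in <module>
    print(o['clock'],o['tool_pos'].round(4),o['orientation'].round(2),o['force'].round(1),o['opening'].round(4))
                                                                                          ^^^^^^^^^^^^^^^^^^
AttributeError: 'float' object has no attribute 'round'
```

```bash
sed -i "s/o\['opening'\].round(4)/round(o['opening'],4)/" go.py; python3 go.py .4828 .0667 .2 -94.9
```

```text
0.7667 [ 0.3584 -0.3166  0.2264] [ 1.7999e+02  1.0000e-02 -1.0502e+02] [0.5 0.6 0.3] 0.0392
shift [-40.24  -2.08   2.64] len 40.38 turn [ 1.000e-02  1.000e-02 -1.012e+01]
```

Scaled: -32 cm is -0.32, -28 cm is -0.28, -10.1 degrees is -0.0561.

Request:
send_rows(
  plan=[
    [[-0.04,-0.002,0,0,0,-0.0278],[-0.08,-0.004,0,0,0,-0.0561],[-0.12,-0.006,0,0,0,-0.0561],[-0.16,-0.008,0,0,0,-0.0561],[-0.2,-0.0105,0,0,0,-0.0561],[-0.24,-0.0125,0,0,0,-0.0561],[-0.28,-0.0145,0,0,0,-0.0561],[-0.32,-0.0165,0,0,0,-0.0561]],
  ],
)

```text
clock: 1.43
tool_pos: [0.4588, -0.0121, 0.2267]
orientation: [-180.0, 0.0, -95.2]
force: [1.3, -0.4, -0.3]
opening: 0.0002
gripper_force: 0.0
```

```bash
python3 go.py .4828 .0677 .14 -94.9
```

```text
1.4333 [ 0.4588 -0.0121  0.2267] [-1.7998e+02  2.0000e-02 -9.5210e+01] [ 1.3 -0.4 -0.3] 0.0002
shift [-8.16 -1.66  8.67] len 12.02 turn [-0.02  0.02 -0.31]
```

Scaled: 8.7 cm is 0.087, -8.15 cm is -0.0815.

Request:
send_rows(
  plan=[
    [[-0.03,-0.006,0.01,0,0,0],[-0.06,-0.012,0.025,0,0,0],[-0.0815,-0.0165,0.05,0,0,0],[-0.0815,-0.0165,0.07,0,0,0],[-0.0815,-0.0165,0.087,0,0,0],[-0.0815,-0.0165,0.087,0,0,0]],
  ],
)

```text
clock: 1.93
tool_pos: [0.4804, 0.0651, 0.136]
orientation: [179.7, -0.2, -95.2]
force: [-0.8, 0.3, -0.6]
opening: 0.0004
gripper_force: 0.0
```

```bash
python3 - <<'E'
from h import *
snap('scene','s1');snap('top','t1');snap('wrist','w1')
c=cv2.imread('pics/s1.png')[140:240,300:420]; w=cv2.imread('pics/w1.png')
a=cv2.resize(c,(480,400),interpolation=cv2.INTER_CUBIC); b=cv2.resize(w,(320,240)); b=cv2.copyMakeBorder(b,0,160,0,0,0)
cv2.imwrite('pics/m3.png',np.hstack([a,b]))
E
python3 go.py .4828 .0677 .1145 -94.9
```

```text
2.0833 [0.4832 0.0654 0.1403] [-1.7997e+02 -1.0000e-02 -9.5220e+01] [-0.2  0.3  0.6] 0.0007
shift [-0.22  0.06  2.58] len 2.59 turn [-0.03 -0.01 -0.32]
```

View pics/m3.png

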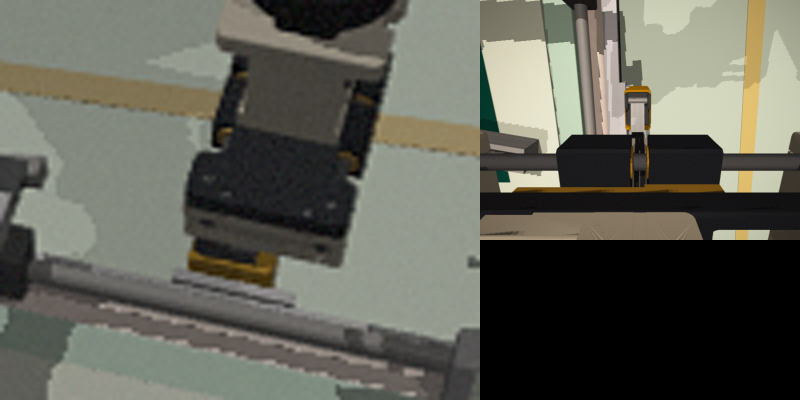

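The wrist view shows the lever lined up with the shut fingers (centre column, about 638), so the roller lies under them. Pressing.

Scaled: 2.45 cm is 0.0245, 2.3 cm is 0.023.

Request:
send_rows(
  plan=[
    [[-0.002,0,0.008,0,0,0],[-0.002,0,0.012,0,0,0],[-0.002,0,0.016,0,0,0],[-0.002,0,0.02,0,0,0],[-0.002,0,0.023,0,0,0],[-0.002,0,0.0245,0,0,0],[-0.002,0,0.0245,0,0,0],[-0.002,0,0.0245,0,0,0]],
  ],
)

```text
clock: 2.75
tool_pos: [0.4841, 0.0683, 0.1158]
orientation: [-179.9, 0.1, -95.2]
force: [0.3, 4.5, 5.4]
opening: 0.0005
gripper_force: 2.8
```

Scaled: 0.15 cm is 0.0015, 0.1 cm is 0.001.

Request:
send_rows(
  plan=[
    [[0,0,0.0005,0,0,0],[0,0,0.001,0,0,0],[0,0,0.0015,0,0,0],[0,0,0.0015,0,0,0],[0,0,0.0015,0,0,0]],
  ],
)

```text
clock: 3.17
tool_pos: [0.4844, 0.0684, 0.1153]
orientation: [-179.8, 0.1, -95.2]
force: [-4.3, 5.1, 15.1]
opening: 0.0004
gripper_force: 7.4
```

The lever is on its firm stop at 15 N. I'll release it and go to the stylus.

Scaled: -10.5 cm is -0.105, -10 cm is -0.1, -26 degrees is -0.1444.

Request:
send_rows(
  plan=[
    [[0,0,-0.006,0,0,0],[0,0,-0.016,0,0,0],[0,0,-0.03,0,0,0],[0,0,-0.05,0,0,0],[0,0,-0.08,0,0,-0.0278],[-0.02,0,-0.105,0,0,-0.0667],[-0.06,0,-0.105,0,0,-0.1056],[-0.1,0,-0.105,0,0,-0.1444]],
  ],
)

```text
clock: 3.83
tool_pos: [0.4923, 0.1674, 0.2209]
orientation: [-179.8, 0.1, -69.0]
force: [0.9, -1.2, -0.2]
opening: 0.0007
gripper_force: 0.0
```

```bash
python3 go.py .4637 .373 .22 -20
```

```text
3.8333 [0.4923 0.1674 0.2209] [-1.7983e+02  5.0000e-02 -6.9040e+01] [ 0.9 -1.2 -0.2] 0.0007
shift [-20.22  -4.68   0.13] len 20.76 turn [-1.900e-01 -2.000e-02 -4.904e+01]
```

Scaled: -20.2 cm is -0.202, -17.3 cm is -0.173, -49 degrees is -0.2722.

Request:
send_rows(
  plan=[
    [[-0.029,-0.007,0,0,0,-0.0389],[-0.058,-0.0135,0,0,0,-0.0778],[-0.087,-0.02,0,0,0,-0.1167],[-0.116,-0.027,0,0,0,-0.1556],[-0.145,-0.0335,0,0,0,-0.1944],[-0.173,-0.04,0,0,0,-0.2333],[-0.202,-0.047,0,0,0,-0.2722],[-0.202,-0.047,0,0,0,-0.2722]],
  ],
  fingers=0.65,
)

```text
clock: 4.5
tool_pos: [0.4636, 0.3762, 0.2179]
orientation: [179.9, 0.0, -19.7]
force: [0.0, 0.2, 0.1]
opening: 0.0484
gripper_force: 0.0
```

```bash
python3 - <<'E'
from h import *
snap('scene','s2');snap('wrist','w2')
a=ld('s2')['img'][170:230,335:395,::-1]
w=ld('w2')['img'][:,:,::-1].copy()
w[:180,:180]=cv2.resize(a,(180,180),interpolation=cv2.INTER_CUBIC)
cv2.imwrite('pics/m4.png',w)
print(proj('w2',[.4637,.373,.130]))
E
python3 go.py .4637 .373 .14 -20
```

```text
[319.10121513 241.78955037]
4.6 [0.4636 0.3728 0.2178] [ 1.7987e+02  4.0000e-02 -2.0190e+01] [-0.2  0.2 -0.7] 0.0548
shift [ 0.01 -0.04  7.78] len 7.78 turn [ 0.13  0.04 -0.19]
```

View pics/m4.png

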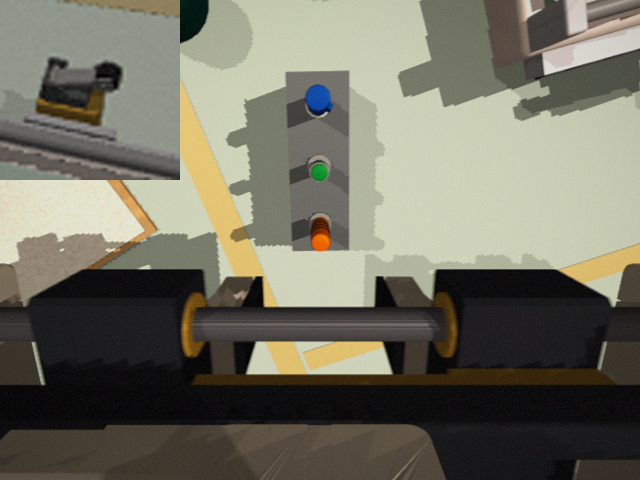

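The lever has sprung back up (inset), and the stylus top is at (320,241), where it was predicted. Descending to grasp.

Request:
send_rows(
  plan=[
    [[0,0,0.03,0,0,0],[0,0,0.06,0,0,0],[0,0,0.085,0,0,0],[0,0,0.105,0,0,0],[0,0,0.122,0,0,0],[0,0,0.134,0,0,0],[0,0,0.134,0,0,0],[0,0,0.134,0,0,0]],
  ],
)

```text
clock: 5.27
tool_pos: [0.4643, 0.3712, 0.0844]
orientation: [179.9, 0.0, -20.3]
force: [0.1, 0.5, 0.5]
opening: 0.057
gripper_force: 0.0
```

Request:
send_rows(
  plan=[
    [[0,0,0,0,0,0],[0,0,0,0,0,0],[0,0,0,0,0,0],[0,0,0,0,0,0],[0,0,0,0,0,0],[0,0,0,0,0,0],[0,0,0,0,0,0],[0,0,0,0,0,0]],
  ],
  fingers=0,
)

```text
clock: 5.93
tool_pos: [0.4643, 0.3727, 0.0847]
orientation: [-180.0, -0.0, -20.2]
force: [-0.8, -0.0, 0.5]
opening: 0.0133
gripper_force: 30.0
```

Scaled: -18 cm is -0.18, -17 cm is -0.17.

Request:
send_rows(
  plan=[
    [[0,0,-0.01,0,0,0],[0,0,-0.03,0,0,0],[0,0,-0.055,0,0,0],[0,0,-0.08,0,0,0],[0,0,-0.11,0,0,0],[0,0,-0.14,0,0,0],[0,0,-0.17,0,0,0],[0,0,-0.18,0,0,0]],
  ],
)

```text
clock: 6.6
tool_pos: [0.4657, 0.3736, 0.2706]
orientation: [-179.6, -0.2, -20.2]
force: [1.4, 0.1, 1.8]
opening: 0.0133
gripper_force: 30.0
```

```bash
python3 go.py .5503 -.1851 .262 -40
```

```text
6.6 [0.4657 0.3736 0.2706] [-1.7964e+02 -1.7000e-01 -2.0190e+01] [1.4 0.1 1.8] 0.0133
shift [27.23 49.52  0.63] len 56.51 turn [-0.38 -0.11 19.81]
```

Scaled: 23.5 cm is 0.235, 1.8 cm is 0.018.

Request:
send_rows(
  plan=[
    [[0.01,0.018,0,0,0,0],[0.027,0.049,0,0,0,0],[0.044,0.08,0,0,0,0],[0.061,0.111,0,0,0,0],[0.078,0.142,0,0,0,0],[0.095,0.173,0,0,0,0],[0.112,0.204,0,0,0,0],[0.129,0.235,0,0,0,0]],
  ],
)

```text
clock: 7.27
tool_pos: [0.5034, 0.1053, 0.2645]
orientation: [180.0, 0.0, -20.2]
force: [0.8, -0.5, -0.5]
opening: 0.0137
gripper_force: 30.0
```

Scaled: 23.5 cm is 0.235, 21.7 cm is 0.217.

Request:
send_rows(
  plan=[
    [[0.017,0.031,0,0,0,0],[0.034,0.062,0,0,0,0],[0.051,0.093,0,0,0,0],[0.068,0.124,0,0,0,0],[0.085,0.155,0,0,0,0],[0.102,0.186,0,0,0,0],[0.119,0.217,0,0,0,0],[0.129,0.235,0,0,0,0]],
  ],
)

```text
clock: 7.93
tool_pos: [0.5431, -0.1608, 0.2642]
orientation: [180.0, 0.1, -20.3]
force: [0.1, 0.4, -0.8]
opening: 0.0133
gripper_force: 30.0
```

```bash
python3 go.py .5503 -.1851 .205 -20
```

```text
7.9333 [ 0.5431 -0.1608  0.2642] [ 1.7996e+02  6.0000e-02 -2.0310e+01] [ 0.1  0.4 -0.8] 0.0133
shift [1.52 2.02 5.92] len 6.44 turn [ 0.04  0.06 -0.31]
```

Scaled: 6.5 cm is 0.065, 6 cm is 0.06.

Request:
send_rows(
  plan=[
    [[0.008,0.01,0,0,0,0],[0.015,0.02,0.005,0,0,0],[0.015,0.02,0.025,0,0,0],[0.015,0.02,0.045,0,0,0],[0.015,0.02,0.06,0,0,0],[0.015,0.02,0.065,0,0,0],[0.015,0.02,0.065,0,0,0],[0.015,0.02,0.065,0,0,0]],
  ],
)

```text
clock: 8.6
tool_pos: [0.5514, -0.1813, 0.2]
orientation: [180.0, -0.0, -20.2]
force: [0.1, -0.3, -0.4]
opening: 0.0138
gripper_force: 30.0
```

Run:
```python
from h import *
snap('scene','s3');snap('wrist','w3');snap('top','t3')
w=ld('w3')['img'][:,:,::-1]; s=ld('s3')['img'][:,:,::-1]; 
a=cv2.resize(s[175:250,220:270],(400,600),interpolation=cv2.INTER_CUBIC)
b=cv2.resize(w,(400,300),interpolation=cv2.INTER_AREA)
o=ctrl.get_obs(); p=o['tool_pos']; print(p,o['orientation'])
r=R.from_euler('xyz',o['orientation'],degrees=True)
tip=p+r.apply([0,0,.078]); print('tip exp',tip,proj('s3',tip),proj('w3',tip),proj('w3',[.5503,-.1851,.105]),proj('s3',[.5503,-.1851,.105]))
u,v=proj('w3',[.5503,-.1851,.105]).astype(int); print(u,v)
u0=np.clip(u-50,0,540);v0=np.clip(v-50,0,405);print(u0,v0)
c=cv2.resize(w[v0:v0+75,u0:u0+100],(400,300),interpolation=cv2.INTER_CUBIC)
cv2.imwrite('pics/m5.png',np.hstack([a,np.vstack([b,c])]))
```

```text
[ 0.55185605 -0.18137847  0.20078389] [-1.79974033e+02 -1.07491527e-01 -2.01920426e+01]
tip exp [ 0.5520056  -0.1813958   0.12278404] [252.10672538 202.5298783 ] [317.87743264 246.55188341] [323.60494142 239.99577286] [251.69744881 206.59040004]
323 239
273 189
```

View pics/m5.png

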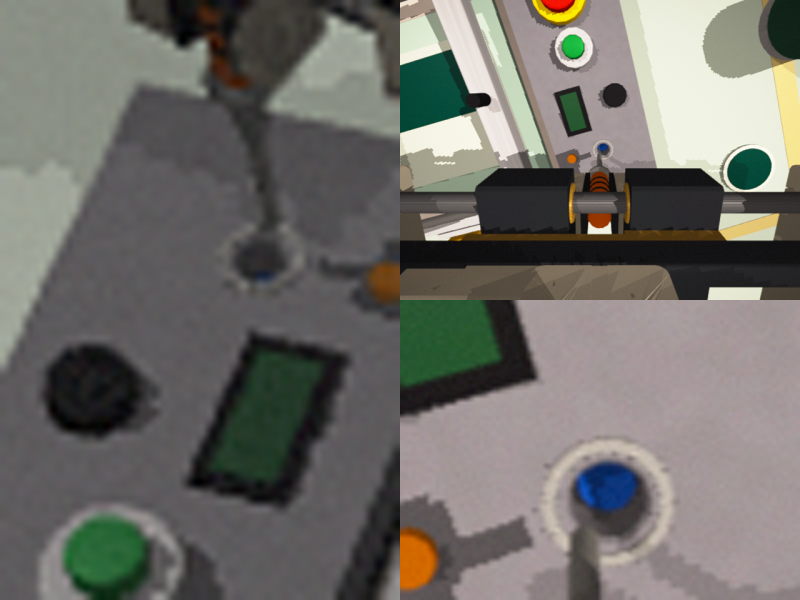

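m5 (wrist, full-image pixels) shows the aperture ring at (324.4,238.7). The tip end is at about (318.3,247), close to its predicted (317.9,246.6).

```bash
python3 - <<'E'
from h import *
print(atz('w3',(324.4,238.7),.105), tri(('t0',(386.8,260.6)),('s0',(252.3,206.8)),('w3',(324.4,238.7))))
E
python3 go.py .5513 -.1848 .195 -20.2
```

```text
[ 0.55100444 -0.18596032  0.105     ] (array([ 0.55014704, -0.18525991,  0.10339785]), [np.float64(0.599415484189608), np.float64(1.2788493538471726), np.float64(0.7110543207239782)])
8.75 [ 0.5519 -0.1814  0.2008] [-1.7997e+02 -1.1000e-01 -2.0190e+01] [ 0.6  0.  -1.5] 0.0132
shift [0.06 0.34 0.58] len 0.67 turn [-0.03 -0.11  0.01]
```

Scaled: 2.7 cm is 0.027, 1.1 cm is 0.011.

Request:
send_rows(
  plan=[
    [[0.0003,0.0043,0,0,0,0],[0.0003,0.0043,0.005,0,0,0],[0.0003,0.0043,0.011,0,0,0],[0.0003,0.0043,0.016,0,0,0],[0.0003,0.0043,0.021,0,0,0],[0.0003,0.0043,0.025,0,0,0],[0.0003,0.0043,0.027,0,0,0],[0.0003,0.0043,0.027,0,0,0]],
  ],
)

```text
clock: 9.42
tool_pos: [0.5496, -0.1856, 0.1718]
orientation: [180.0, 0.1, -20.2]
force: [0.7, 0.2, -0.8]
opening: 0.0134
gripper_force: 30.0
```

Run:
```python
from h import *
snap('scene','s4');snap('wrist','w4')
w=ld('w4')['img'][:,:,::-1]; s=ld('s4')['img'][:,:,::-1]
o=ctrl.get_obs(); print(o['tool_pos'],o['force'])
u,v=proj('w4',[.5507,-.1856,.105]).astype(int)
a=cv2.resize(s[180:230,227:277],(400,400),interpolation=cv2.INTER_CUBIC)
c=cv2.resize(w[v-25:v+25,u-25:u+25],(400,400),interpolation=cv2.INTER_CUBIC)
cv2.imwrite('pics/m6.png',np.hstack([a,c]))
```

```text
[ 0.55001306 -0.1856761   0.17255348] [0.32112628 0.15403201 0.05045648]
```

View pics/m6.png

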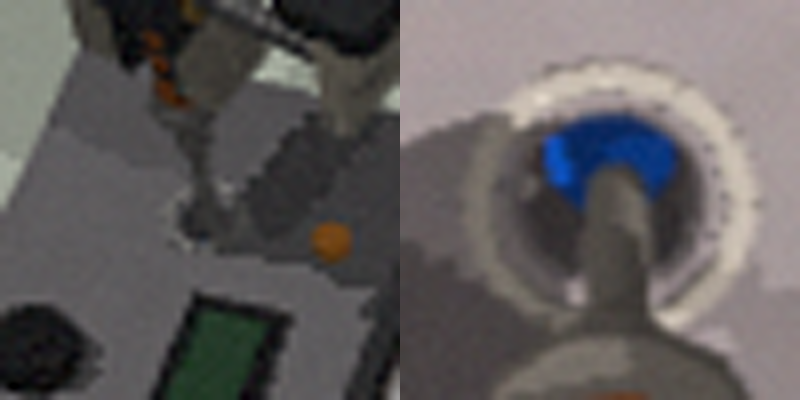

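The tip is inside the aperture over the blue button (crop (612,170), button at (612,165)), with no contact force. Pressing.

Scaled: 0.85 cm is 0.0085, 0.8 cm is 0.008.

Request:
send_rows(
  plan=[
    [[0,0,0.002,0,0,0],[0,0,0.004,0,0,0],[0,0,0.0055,0,0,0],[0,0,0.007,0,0,0],[0,0,0.008,0,0,0],[0,0,0.0085,0,0,0],[0,0,0.0085,0,0,0],[0,0,0.0085,0,0,0]],
  ],
)

```text
clock: 10.18
tool_pos: [0.5502, -0.1857, 0.1645]
orientation: [-180.0, -0.0, -20.2]
force: [-0.2, -0.5, 4.8]
opening: 0.0135
gripper_force: 30.0
```

Scaled: 0.15 cm is 0.0015, 0.1 cm is 0.001.

Request:
send_rows(
  plan=[
    [[0,0,0.0005,0,0,0],[0,0,0.001,0,0,0],[0,0,0.0015,0,0,0],[0,0,0.0015,0,0,0],[0,0,0.0015,0,0,0],[0,0,0.0015,0,0,0]],
  ],
)

```text
clock: 10.68
tool_pos: [0.5506, -0.1859, 0.1641]
orientation: [180.0, -0.1, -20.2]
force: [-0.6, 0.8, 11.4]
opening: 0.0137
gripper_force: 30.0
```

Request:
send_rows(
  plan=[
    [[0,0,0,0,0,0],[0,0,0,0,0,0],[0,0,0,0,0,0],[0,0,0,0,0,0],[0,0,0,0,0,0],[0,0,0,0,0,0]],
  ],
)

```text
clock: 11.18
tool_pos: [0.5506, -0.1859, 0.1641]
orientation: [-180.0, -0.1, -20.2]
force: [-1.8, 1.1, 11.2]
opening: 0.0135
gripper_force: 30.0
```

Steady at 11 N on the stop with the grip unchanged, so I'm handing in.

```bash
python3 -c "
from plant import ctrl
print(ctrl.close_job())"
```

```text
the job is handed in; nothing more can be done
None
```

I pressed the limit switch to its stop and it sprang back; the stylus, still in the gripper, was holding the blue reset button against its stop at about 11 N when I handed the job in at 11 s.

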